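# Open the push-to-open paint cupboard

### The job

Open the wider of the two small wooden paint cupboards whose fronts face the robot: push in its flush, handleless door near its free edge so that the spring catch lets go and the door pops ajar, then swing the door wide open, about square to the cupboard's front or further, and leave it standing open. Leave the narrower cupboard shut.

Things in the scene. Friction and masses are not known exactly. Their poses are not given: they have to be found in the camera images.
- wide_door (a joint): Door to open: upright hinge at its left edge seen from the robot. Angle in rad: 0 shut and caught, positive opens towards the robot, to 1.75; pressed in to -0.03, a stop. Pressing it in to the stop (5 mm, 3 N) frees the catch; withdraw and it springs out to about 0.45 rad, free edge 95 mm out. Beyond that it moves freely and stays where left; swing it by a finger put into the gap behind it.
- wide_door_press (a point): Spot to push, on the outer face of the wide door: a flush wooden panel with no handle, 220 mm wide, 194 tall, 15 thick, 0.35 kg. It lies 35 mm from the free edge, 170 mm above the bench, 30 mm below the cupboard's top. It moves and turns with the door; with the door shut its axes equal those of wide_hinge.
- wide_hinge (a point): Point of the wide cupboard (fast on the bench) on the hinge line, under the end of the small steel plate on its top, in the shut door's front plane, 200 mm above the bench. z up; x from the front straight into the cupboard; y from the door's free edge to the hinge: the shut free edge is at y = -220 mm. Behind the door the cupboard's body spans x 22 to 170, y -220 to 0 mm; door to body gap 7 mm.
- narrow_door (a joint): Door of the other, narrower cupboard, a bystander to be left shut: same wood, height, depth and kind of catch, but 140 mm wide. It stands beside the wide one, on either side of it, about 30 mm or more away. Opening angle in rad, 0 = shut.
Things that resemble listed ones, but are neither listed nor needed, are in the scene too. Leave any orange look-alike of the part that bears narrow_door alone.

How it is judged (in metres and radians):
On the way:
1. the wide door has been pushed so that its catch let go and it stands ajar (value of joint wide_door above 0.2 rad), for 0.1 s.
At the end, for the whole second after the job is handed in: The wide door stands still, at least 1.2 rad (about 70 degrees) open, and the narrow door is shut (under 0.05 rad) (value of joint wide_door above 1.2 rad and velocity of joint wide_door between -0.05 and 0.05 rad/s and value of joint narrow_door below 0.05 rad); the robot touches nothing.
It fails at once if the narrow cupboard's door was opened (value of joint narrow_door above 0.08 rad).
It also fails if it takes over 48 s, if anything falls off the work surface, if the arm or the gripper's body presses on something with over 40 N, if the wrist force passes 120 N, or if a joint passes its speed limit or range.

### The arm

A 6-joint arm with a two-finger parallel gripper is mounted at the origin on the work surface. World frame = base frame: x ahead of the robot, y to its left, z up, the work surface at z = 0. Lengths are in mm, angles in rad, forces in N, time in s.
With the tool pointing down it reaches from about 275 to 1000 mm from the base axis. Payload 8.4 kg.
Tool frame: the origin (TCP) lies at the very end of the fingers, on their centre line; the grasp point (between the pads) lies 19 mm behind it (ctrl.grasp_offset is the distance from the TCP to the grasp point, in mm); z points along the fingers, y is the line along which they close (so a half turn about z gives the same grasp; the last joint's range is limited). The gripper opens to 85 mm and grips with 20 to 120 N. Pads are 22 mm wide; open, the fingers measure 114 mm over their backs; the gripper's body (76 mm by 85 mm) begins 54 mm behind the grasp point. The pads swing forward as they close: fully open they stand 13 mm farther back than shut.
Start: joints at [-1.33, 0.353, 1.633, -0, 1.155, -0.002], TCP at [150.262, -606.671, 231.281] pointing down, gripper open.
Joint ranges: [-2.63, 2.63], [-0.92, 2.1], [0.06, 2.66], [-1.3, 4.44], [0, 2.69], [-3.02, 3.02]. Speed limits (rad/s): [2.22, 2.22, 2.79, 3.14, 3.14, 3.14].

### API

Orientations are given as a unit quaternion [w, x, y, z].
In Python, from station import ctrl gives the robot as it stands.
- The arm moves only by the tool jog_arm, never from a script. Its argument "plan" is a list of rows, each a list of 7 numbers: the closure, from 0 (fully open) to 1 (shut), then the shift along the tool's x, y, z in cm, then the turn, a rotation vector about the tool's x, y, z in rad. In form: [[hand, x, y, z, wx, wy, wz], ...]. A call has 1 to 20 rows; each row is the pose to reach, as a shift and turn from the pose commanded when the call began, along the tool's axes at that moment; what a row does not reach only later rows make up. A row lasts 1/8 s, in which the tool goes at most 62.5 mm and 10.7 degrees, less where a joint would pass 70% of its speed; a pose out of reach is approached as far as the arm can. A call with a gripper value outside its range is refused whole. The fingers move at their own pace and stop on an object; "squeeze" is the grip in N (left out, the last holds). Time passes only in rows, so rows that repeat a pose let the fingers close. It gives the time, the measured TCP pose, the force, the opening and the grip force at its end, in the units of the state.
- ctrl.read_state(): the state, without advancing time (a new reading comes with each control period).
- ctrl.capture(name): name is "side" or "top"; returns the picture (384x512x3 uint8, blue, green, red); there is no depth.
- ctrl.get_calibration(name): a dict with "fx", "fy", "cx", "cy" (pixels), "T" (4x4, takes a point from camera to world coordinates). Camera axes: x right, y up, looking along -z (the intrinsics and any distortion apply to the point x, -y, -z); pixel columns grow to the right and rows downward; lengths in mm; the calibration is good to about 2 mm. A picture is of the moment at which its call begins. get_calibration takes no time and is no camera call.
- ctrl.close_job(): hands the job in; it is judged then, once.
Trained networks look in the newest picture that a camera, given by its name, has taken for a name from the list of things; names that differ only in an ending like _2 or _b are one class to them, and where a whole thing is asked for, a point or a joint stands for the part that bears it (a point fixed in the world has none). Each returns a list of dicts, best first, with "score" (0 to 1); they miss things now and then, are a little off and sometimes report something else, mostly with a low value. They report only what shows in the picture. A call takes as long as a camera call. They do not tell look-alikes from the thing itself.
- ctrl.trace(camera, target): "pixels" (384x512 bool, what is visible of it) and "rect" ([left, top, width, height] in pixels, round what is visible of it).
- ctrl.pinpoint(camera, target): "location" ([row, column] in pixels: a listed point, or the origin of a listed thing).
The state is a dict: "clock": time; "q": joint angles; "qd": joint speeds; "joint_efforts": joint torques, N m; "position": TCP position; "ee_rot": TCP orientation; "wrist_force": force on the tool from outside, world axes, zero at the start; "wrist_torque": the same for the moment, N m; "opening": opening from 0.0 (shut) to 1.0 (fully open); "grip_force": force on a finger pad.
Only numpy, scipy, OpenCV 4.12 (cv2) and the standard library are available. Lean on these libraries where they do the work, as an engineer would, in place of code of your own. Each camera call takes 0.05 s, during which the arm holds its last target. There are 200 camera calls.

## Working session

There is one attempt and no reset: what is moved stays moved. The work goes in short steps, Python scripts to look and compute and a tool call to move; the robot and the scene stay as the last step left them, time stands still between calls to the robot, and variables do not carry over. Pictures are saved under pics/ and viewed, at most 10 in all, crops included, and the job is handed in when it is done.

Besides the shell and the picture viewer there is one more tool, called after "Request:" as name([rows], argument=value, ...), one row to a line, values as JSON. jog_arm: Moves the arm, as the interface text tells. Its arguments: {"type":"object","properties":{"plan":{"type":"array"},"squeeze":{"type":"number"}},"required":["plan"]}

```bash
mkdir -p pics; ls
python3 - <<'E'
from station import ctrl
import cv2,numpy as np
np.set_printoptions(precision=2,suppress=True)
for c in ("side","top"):
    im=ctrl.capture(c); cv2.imwrite(f"pics/{c}0.png",im)
    k=ctrl.get_calibration(c); print(c,{a:(b if a!='T' else None) for a,b in k.items()}); print(np.array(k["T"]))
    for t in ("wide_hinge","wide_door_press"):
        print(t,[(r["location"],round(r["score"],2)) for r in ctrl.pinpoint(c,t)])
    for t in ("wide_door","narrow_door"):
        print(t,[(r["rect"],round(r["score"],2)) for r in ctrl.trace(c,t)])
s=ctrl.read_state();print(s)
a=cv2.imread("pics/side0.png");
E
```

```text
pics
side {'fx': 375.1523925755907, 'fy': 375.1523925755907, 'cx': 257.00930187699043, 'cy': 193.61321323989068, 'T': None}
[[  -0.92    0.35   -0.2   189.43]
 [  -0.4    -0.81    0.42  443.87]
 [  -0.01    0.46    0.89 1036.99]
 [   0.      0.      0.      1.  ]]
wide_hinge [([235.7, 115.8], 0.83)]
wide_door_press [([177.9, 168.9], 0.92)]
wide_door [([119.8, 170.7, 64.8, 86.6], 0.78)]
narrow_door [([195.0, 86.2, 34.1, 65.9], 0.93), ([270.5, 113.2, 25.2, 74.6], 0.82), ([270.7, 264.6, 47.4, 60.4], 0.76)]
top {'fx': 369.98379348245334, 'fy': 369.98379348245334, 'cx': 256.82133749159635, 'cy': 187.79432305218785, 'T': None}
[[  -0.02    1.     -0.08  332.8 ]
 [  -1.     -0.02    0.04   24.44]
 [   0.04    0.08    1.   1101.55]
 [   0.      0.      0.      1.  ]]
wide_hinge [([94.3, 136.6], 0.63)]
wide_door_press [([106.5, 213.9], 0.67)]
wide_door [([143.5, 90.5, 83.0, 32.9], 0.94)]
narrow_door [([281.7, 187.4, 61.2, 9.9], 0.89), ([323.0, 269.0, 72.5, 29.4], 0.87), ([287.8, 93.5, 63.8, 29.2], 0.75), ([138.3, 263.8, 58.3, 19.3], 0.67)]
{'clock': 0.5, 'q': array([-1.33,  0.35,  1.63,  0.  ,  1.16, -0.  ]), 'qd': array([-0.,  0.,  0., -0., -0., -0.]), 'joint_efforts': array([ -0.  , -60.47, -34.22,  -0.  ,   0.  ,   0.  ]), 'position': array([ 150.26, -606.63,  231.23]), 'ee_rot': array([-0.  ,  0.99,  0.12,  0.  ]), 'wrist_force': array([ 0.37,  0.11, -0.28]), 'wrist_torque': array([-0.04,  0.  ,  0.04]), 'grip_force': 0.0, 'opening': 0.9961076221732621}
```

View pics/side0.png

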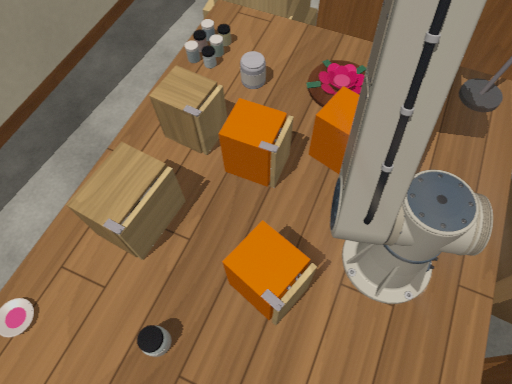

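View pics/top0.png

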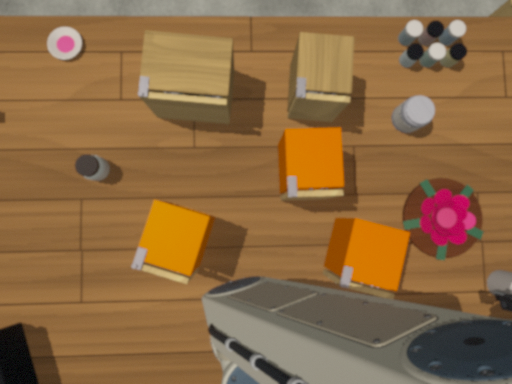

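```bash
cat > h.py <<'E'
from station import ctrl
import cv2,numpy as np
from scipy.spatial.transform import Rotation as R
np.set_printoptions(precision=2,suppress=True)
def ray(c,rc):
    k=ctrl.get_calibration(c);T=np.array(k["T"])
    d=T[:3,:3]@np.array([(rc[1]-k["cx"])/k["fx"],-(rc[0]-k["cy"])/k["fy"],-1]);return T[:3,3],d
def atz(c,rc,z):
    o,d=ray(c,rc);return o+d*(z-o[2])/d[2]
def proj(c,p):
    k=ctrl.get_calibration(c);T=np.array(k["T"]);q=T[:3,:3].T@(np.array(p)-T[:3,3])
    return np.array([k["cy"]+k["fy"]*q[1]/q[2],k["cx"]-k["fx"]*q[0]/q[2]])
E
python3 - <<'E'
from h import *
print({k:v for k,v in ctrl.get_calibration("top").items() if k not in("T",)}.keys())
for c,h,p in(("side",[235.7,115.8],[177.9,168.9]),("top",[94.3,136.6],[106.5,213.9])):
    H=atz(c,h,200);P=atz(c,p,170);d=(H-P)[:2];print(c,H,P,np.linalg.norm(d),np.arctan2(d[1],d[0]))
E
```

```text
dict_keys(['fx', 'fy', 'cx', 'cy'])
side [639.53 284.26 200.  ] [617.23  82.29 170.  ] 203.18874173468902 1.460815073907472
top [637.66 281.2  200.  ] [614.75  93.99 170.  ] 188.60457710960742 1.449006041469079
```

The side view shows the wide wooden cupboard at about (130,200) and its hinge plate at (115,226). The narrow wooden one is at (190,110), with three orange look-alikes around. In the top view the wide one is at (188,75), hinge plate (144,86), and an orange box sits in front of it at (175,240). Next I'll refine the pose and check obstacle clearances.

Run:
```python
from h import *
from scipy.optimize import least_squares
obs=[("side",(-0,0,0),[235.7,115.8]),("top",(0,0,0),[94.3,136.6]),("side",(0,-185,-30),[177.9,168.9]),("top",(0,-185,-30),[106.5,213.9])]
def W(v,l): c,s=np.cos(v[2]),np.sin(v[2]);return np.array([v[0]+c*l[0]-s*l[1],v[1]+s*l[0]+c*l[1],200+l[2]])
f=least_squares(lambda v:np.concatenate([proj(c,W(v,l))-p for c,l,p in obs]),[639,283,-.118]);v=f.x;print(v,f.fun)
P=W(v,(0,-185,-30));print("press",P)
cans=[]
for c in("side","top"):
    im=cv2.imread(f"pics/{c}0.png")
    for a,b in[((0,0,0),(0,-220,0)),((0,0,0),(170,0,0)),((170,0,0),(170,-220,0)),((0,-220,0),(170,-220,0)),((0,0,0),(0,0,-200)),((0,-220,0),(0,-220,-200)),((0,0,-200),(0,-220,-200))]:
        p,q=[tuple(int(round(t)) for t in proj(c,W(v,l))[::-1]) for l in(a,b)];cv2.line(im,p,q,(0,0,255),1)
    cans.append(cv2.resize(im[0:280,40:360] if c=="side" else im[0:280,100:420],None,fx=1.25*1,fy=1.25))
cv2.imwrite("pics/ov.png",np.hstack(cans))
# orange corners in the top picture (top face z~200)
for n,pts in {"A(175,240)":[(157,200),(214,214),(186,282),(134,265)],"B(312,160)":[(280,128),(342,127),(344,197),(283,198)],"C":[(333,217),(408,230),(395,294),(340,285)],"narrow":[(298,33),(354,35),(350,105),(291,108)]}.items():
    print(n,[atz("top",(r,c),200)[:2].round() for c,r in pts])
th=1.5;print("free edge open",W(v,(-220*np.sin(th),-220*np.cos(th),0)))
s=ctrl.read_state();print(R.from_quat(np.roll(s["ee_rot"],-1)).as_matrix())
```

```text
[638.4  278.26  -0.12] [-1.98  1.79 -0.3   1.21  3.92 -1.79 -0.32 -0.27]
press [615.58  94.68 170.  ]
A(175,240) [array([376., 231.]), array([340.,  94.]), array([180., 162.]), array([223., 285.])]
B(312,160) [array([550., -71.]), array([ 551., -227.]), array([ 376., -225.]), array([376., -75.])]
C [array([ 327., -196.]), array([ 292., -381.]), array([ 138., -342.]), array([ 163., -208.])]
narrow [array([ 795., -123.]), array([ 789., -266.]), array([ 607., -249.]), array([ 601., -100.])]
free edge open [418.71 289.89 200.  ]
[[ 0.97  0.24  0.  ]
 [ 0.24 -0.97  0.  ]
 [ 0.   -0.   -1.  ]]
```

View pics/ov.png

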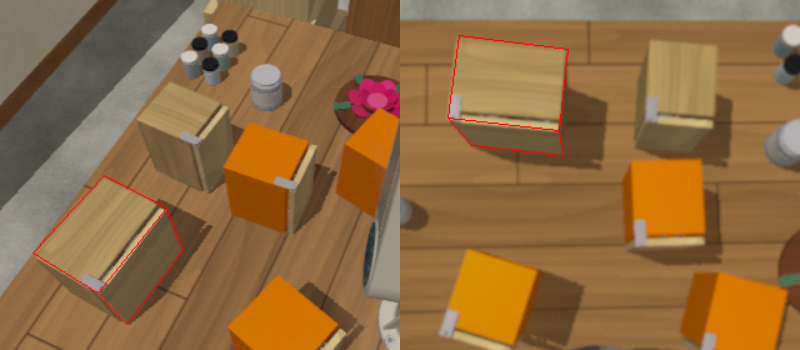

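The wireframe fits both views (left half: side, right half: top), so the pose is good. The door's swing clears orange A, whose back lies at x ≤ 376 against the free edge's minimum of 418. The next script computes tool-frame shifts for waypoints given in the hinge frame.

```bash
cat >> h.py <<'E'
V=(638.4,278.26,-0.1237)
def way(*pts):
    "hinge-frame x,y and world z -> shifts in cm along the present tool axes; and the wz for tool x = hinge x"
    s=ctrl.read_state();M=R.from_quat(np.roll(s["ee_rot"],-1));c,n=np.cos(V[2]),np.sin(V[2])
    for x,y,z in pts:
        w=np.array([V[0]+c*x-n*y,V[1]+n*x+c*y,z]);print((x,y,z),"world",w,"shift cm",M.inv().apply(w-s["position"])/10)
    T=R.from_matrix(np.array([[c,n,0],[n,-c,0],[0,0,-1]]).T);print("turn",(M.inv()*T).as_rotvec(),"force",s["wrist_force"],"t",s["clock"])
def here():
    s=ctrl.read_state();p=s["position"]-[V[0],V[1],0];c,n=np.cos(V[2]),np.sin(V[2])
    print("hinge frame",c*p[0]+n*p[1],-n*p[0]+c*p[1],p[2])
E
python3 -c "
from h import *
way((-60,-185,280),(-60,-185,155))"
```

```text
(-60, -185, 280) world [556.03 102.08 280.  ] shift cm [ 56.43 -59.04  -4.87]
(-60, -185, 155) world [556.03 102.08 155.  ] shift cm [ 56.43 -59.03   7.63]
turn [-0.   -0.    0.37] force [ 0.37  0.11 -0.28] t 0.5
```

Request:
jog_arm([
  [1,0,0,-5,0,0,0.1],
  [1,56.4,-59,-5,0,0,0.37],
  [1,56.4,-59,-5,0,0,0.37],
  [1,56.4,-59,-5,0,0,0.37],
  [1,56.4,-59,-5,0,0,0.37],
  [1,56.4,-59,-5,0,0,0.37],
  [1,56.4,-59,-5,0,0,0.37],
  [1,56.4,-59,-5,0,0,0.37],
  [1,56.4,-59,-5,0,0,0.37],
  [1,56.4,-59,-5,0,0,0.37],
  [1,56.4,-59,-5,0,0,0.37],
  [1,56.4,-59,-5,0,0,0.37],
  [1,56.4,-59,-5,0,0,0.37],
  [1,56.4,-59,-5,0,0,0.37],
  [1,56.4,-59,-5,0,0,0.37],
  [1,56.4,-59,-5,0,0,0.37],
  [1,56.4,-59,1,0,0,0.37],
  [1,56.4,-59,5,0,0,0.37],
  [1,56.4,-59,7.6,0,0,0.37],
  [1,56.4,-59,7.6,0,0,0.37],
])

```text
clock: 3.0
position: [553.9, 99.9, 153.8]
ee_rot: [0.001, 0.998, -0.064, -0.002]
wrist_force: [0.7, -0.0, 0.1]
opening: -0.0
grip_force: 0.0
```

```bash
python3 -c "
from h import *
here(); way((-15,-185,155),(0,-185,155))
print(ctrl.read_state()['opening'])"
```

```text
hinge frame -61.80041599404216 -187.45125234407266 153.8444896515901
(-15, -185, 155) world [600.69  96.52 155.  ] shift cm [ 4.68 -0.27 -0.13]
(0, -185, 155) world [615.57  94.67 155.  ] shift cm [ 6.18 -0.28 -0.14]
turn [ 0.    0.   -0.01] force [ 0.73 -0.03  0.12] t 3.0
-0.00011364732772203399
```

Request:
jog_arm([
  [1,3,0,0,0,0,0],
  [1,4.2,0,0,0,0,0],
  [1,4.6,0,0,0,0,0],
  [1,4.9,0,0,0,0,0],
  [1,5.1,0,0,0,0,0],
  [1,5.3,0,0,0,0,0],
])

```text
clock: 3.75
position: [607.9, 94.9, 155.4]
ee_rot: [0.0, 0.998, -0.063, -0.0]
wrist_force: [-1.9, -0.5, 2.0]
opening: -0.002
grip_force: 0.0
```

Request:
jog_arm([
  [1,0.2,0,0,0,0,0],
  [1,0.3,0,0,0,0,0],
  [1,0.3,0,0,0,0,0],
])

```text
clock: 4.12
position: [609.2, 94.8, 155.1]
ee_rot: [0.0, 0.998, -0.063, -0.002]
wrist_force: [-11.1, 1.0, 8.0]
opening: -0.003
grip_force: 0.0
```

Force has jumped to 11 N, so the door is at its stop. Withdrawing and rising above it.

Request:
jog_arm([
  [1,-4,0,0,0,0,0],
  [1,-10,0,0,0,0,0],
  [1,-14,0,0,0,0,0],
  [1,-14,0,-5,0,0,0],
  [1,-14,0,-10,0,0,0],
  [1,-14,0,-10,0,0,0],
  [1,-14,0,-10,0,0,0],
])

```text
clock: 5.0
position: [472.5, 112.3, 255.0]
ee_rot: [-0.0, 0.998, -0.064, 0.0]
wrist_force: [-0.3, -0.0, -1.5]
opening: -0.001
grip_force: 0.0
```

Run:
```python
from h import *
cv2.imwrite("pics/side1.png",np.hstack([ctrl.capture("side")[100:384,40:400],ctrl.capture("top")[0:284,80:440]]))
here(); way((-24,-180,260),(-24,-180,150))
```

```text
hinge frame -144.73047164168545 -185.42410577336014 254.03359641358858
(-24, -180, 260) world [592.37 102.6  260.  ] shift cm [12.07 -0.58 -0.62]
(-24, -180, 150) world [592.37 102.6  150.  ] shift cm [12.09 -0.59 10.38]
turn [ 0.  0. -0.] force [-1.06 -1.44 -0.31] t 5.1
```

View pics/side1.png

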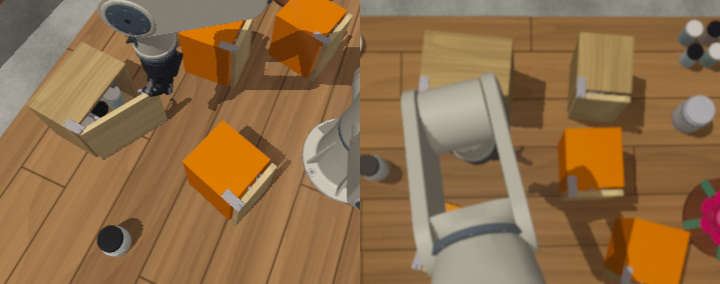

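The door stands ajar at about 0.45 rad, its free edge near (150,90) in the left crop. Next I check its angle and drop the fingers into the gap from above.

Run:
```python
from h import *
c,n=np.cos(V[2]),np.sin(V[2])
for th in(.35,.45,.55):
    x,y=-220*np.sin(th),-220*np.cos(th);print(th,"corner in left crop (col,row)",(proj("side",[V[0]+c*x-n*y,V[1]+n*x+c*y,197])-[100,40])[::-1])
for th in np.r_[.55:1.36:.1,1.4:1.56:.05]:
    x,y=-170*np.sin(th)+31*np.cos(th),-170*np.cos(th)-31*np.sin(th);print(round(th,2),"shift from (-24,-180) cm",round((x+24)/10,1),round(-(y+180)/10,1))
```

```text
0.35 corner in left crop (col,row) [153.34  83.23]
0.45 corner in left crop (col,row) [157.89  89.26]
0.55 corner in left crop (col,row) [161.77  95.84]
0.55 shift from (-24,-180) cm -3.8 -1.9
0.65 shift from (-24,-180) cm -5.4 -2.6
0.75 shift from (-24,-180) cm -6.9 -3.4
0.85 shift from (-24,-180) cm -8.3 -4.5
0.95 shift from (-24,-180) cm -9.6 -5.6
1.05 shift from (-24,-180) cm -10.8 -6.9
1.15 shift from (-24,-180) cm -11.9 -8.2
1.25 shift from (-24,-180) cm -12.8 -9.7
1.35 shift from (-24,-180) cm -13.5 -11.3
1.4 shift from (-24,-180) cm -13.8 -12.1
1.45 shift from (-24,-180) cm -14.1 -12.9
1.5 shift from (-24,-180) cm -14.3 -13.7
1.55 shift from (-24,-180) cm -14.5 -14.5
```

Request:
jog_arm([
  [1,6,0,-2,0,0,0],
  [1,12,-0.6,-2,0,0,0],
  [1,12,-0.6,-1,0,0,0],
  [1,12,-0.6,2,0,0,0],
  [1,12,-0.6,4,0,0,0],
])

```text
clock: 5.72
position: [590.3, 102.7, 212.2]
ee_rot: [0.0, 0.998, -0.064, -0.002]
wrist_force: [0.6, 0.1, 0.4]
opening: 0.002
grip_force: 0.0
```

Tip at z = 212 over the gap centre. Descend and then sweep.

Request:
jog_arm([
  [1,0,0,2,0,0,0],
  [1,0,0,4,0,0,0],
  [1,0,0,5.7,0,0,0],
  [1,0,0,5.7,0,0,0],
])

```text
clock: 6.22
position: [590.7, 102.8, 156.3]
ee_rot: [0.0, 0.998, -0.064, -0.002]
wrist_force: [0.2, -0.2, -0.3]
opening: 0.001
grip_force: 0.0
```

Request:
jog_arm([
  [1,-2,-1,0,0,0,0],
  [1,-3.8,-1.9,0,0,0,0],
  [1,-4.6,-2.2,0,0,0,0],
  [1,-5.4,-2.6,0,0,0,0],
  [1,-6.2,-3,0,0,0,0],
  [1,-6.9,-3.4,0,0,0,0],
  [1,-7.6,-4,0,0,0,0],
  [1,-8.3,-4.5,0,0,0,0],
  [1,-9,-5,0,0,0,0],
  [1,-9.6,-5.6,0,0,0,0],
  [1,-10.8,-6.9,0,0,0,0],
  [1,-11.9,-8.2,0,0,0,0],
  [1,-12.8,-9.7,0,0,0,0],
  [1,-13.2,-10.5,0,0,0,0],
  [1,-13.5,-11.3,0,0,0,0],
  [1,-13.8,-12.1,0,0,0,0],
  [1,-14.1,-12.9,0,0,0,0],
  [1,-14.3,-13.7,0,0,0,0],
  [1,-14.4,-14.1,0,0,0,0],
  [1,-14.4,-14.1,0,0,0,0],
])

```text
clock: 8.72
position: [467.3, 261.3, 158.2]
ee_rot: [0.0, 0.998, -0.063, -0.0]
wrist_force: [-0.4, 0.1, -0.1]
opening: -0.001
grip_force: 0.0
```

Run:
```python
from h import *
cv2.imwrite("pics/s2.png",np.hstack([ctrl.capture("side")[100:384,40:400],ctrl.capture("top")[0:284,80:440]]))
here(); print(ctrl.read_state()["wrist_force"])
```

```text
hinge frame -167.7010233010738 -38.23423262212516 158.1879810991465
[ 0.08  0.37 -0.21]
```

View pics/s2.png

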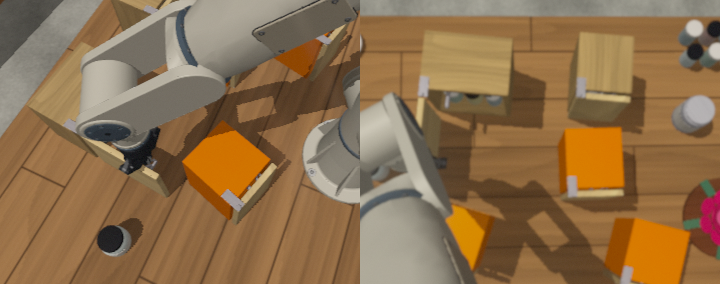

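The door now stands about square to the front (right crop: it runs from (425,90) down to (435,165)), and the narrow one is shut. I'll back the finger off, rise and move clear.

Request:
jog_arm([
  [1,0,1.5,0,0,0,0],
  [1,0,4,0,0,0,0],
  [1,0,4,-3,0,0,0],
  [1,0,4,-8,0,0,0],
  [1,0,4,-13,0,0,0],
  [1,0,10,-13,0,0,0],
  [1,0,16,-13,0,0,0],
  [1,0,22,-13,0,0,0],
  [1,0,28,-13,0,0,0],
  [1,0,34,-13,0,0,0],
  [1,0,40,-13,0,0,0],
  [1,0,45,-13,0,0,0],
  [1,0,45,-13,0,0,0],
  [1,0,45,-13,0,0,0],
])

```text
clock: 10.58
position: [409.5, -185.3, 288.1]
ee_rot: [-0.0, 0.998, -0.064, -0.0]
wrist_force: [-0.6, -0.0, -0.4]
opening: -0.003
grip_force: 0.0
```

Run:
```python
from h import *
ims=[np.hstack([ctrl.capture("side")[100:384,40:400],ctrl.capture("top")[0:284,80:440]])for _ in range(3)]
cv2.imwrite("pics/s3.png",ims[0])
print(cv2.absdiff(ims[0],ims[2]).max(),ctrl.read_state()["wrist_force"],ctrl.read_state()["clock"])
c,n=np.cos(V[2]),np.sin(V[2])
for th in(1.2,1.4,1.5,1.6,1.7):
    x,y=-220*np.sin(th),-220*np.cos(th);w=[V[0]+c*x-n*y,V[1]+n*x+c*y,197];print(th,"left crop",(proj("side",w)-[100,40])[::-1],"right",proj("top",w)[::-1]+[280,0])
```

```text
70 [-0.44  0.63 -0.14] 10.875
1.2 left crop [167.21 148.18] right [439.98 179.96]
1.4 left crop [161.07 165.77] right [421.91 182.86]
1.5 left crop [156.57 174.4 ] right [412.74 182.97]
1.6 left crop [151.13 182.79] right [403.61 182.18]
1.7 left crop [144.79 190.83] right [394.62 180.49]
```

View pics/s3.png

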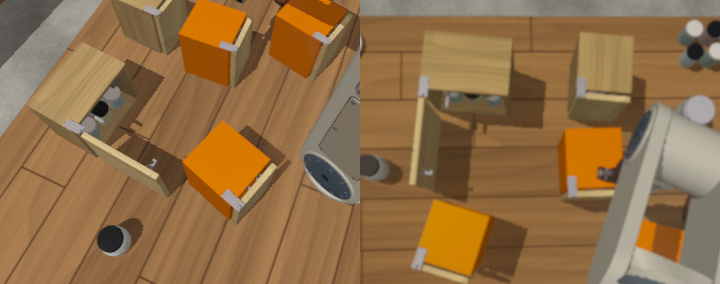

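The free corner sits at about (412,183) in the right crop, which is about 1.5 rad. The narrow door is shut, and the gripper hangs at z = 288, clear of everything. Before handing in, I'll let the arm settle briefly.

Request:
jog_arm([
  [1,0,0,0,0,0,0],
  [1,0,0,0,0,0,0],
  [1,0,0,0,0,0,0],
  [1,0,0,0,0,0,0],
])

```text
clock: 11.38
position: [410.3, -185.2, 288.3]
ee_rot: [-0.0, 0.998, -0.064, -0.0]
wrist_force: [0.5, 0.3, 0.4]
opening: -0.001
grip_force: 0.0
```

Run:
```python
from h import *
a=ctrl.capture("top")[0:284,40:260];b=ctrl.capture("top");b=ctrl.capture("top")[0:284,40:260]
print("door area change",cv2.absdiff(a,b).max(),ctrl.close_job())
```

```text
the job is handed in; nothing more can be done
door area change 18 None
```

The wide cupboard's door was pushed to release its catch and swung open to about 1.5 rad (measured from the pictures), the narrow cupboard is still shut, the arm is clear of everything, and the job was handed in at about 11.5 s (no verdict was returned).

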